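# Set the iris lever of a document-camera lens on the repair bench

### The job

On the white camera base, push the upright pin of the iris lever with your fingertips around its arc until the lever is fully closed against its stop (the end of the scale with the small dot), then push it back from the other side until its pointer stands at the one long scale mark, and leave it there. Only push, gently: do not pinch the pin, do not lift the base or shove it along the bench, and leave the focus ring and the other things on and around the base where they are.

Things in the scene. Friction and masses are not known exactly. Their poses are not given: they have to be found in the camera images.
- unit: white camera base, loose box 220 (own x) x 230 (own y) x 45 mm high, about 1.8 kg; a sideways push of some 8 N or more may slide it on the bench. Origin: centre of its underside, z up. On it stands an upturned lens (black barrel 58 mm across, top 107 mm above the bench) at own x = +35 mm, y = 0; iris lever and scale lie on the own -x side of the lens, which faces roughly away from the robot.
- iris_ring (a joint): angle of iris ring and lever, rad, growing counter-clockwise seen from above: 0 = fully closed stop (small dot), 1.6 = fully open stop (large circle); six scale marks every 0.32 rad, the long one at 0.96. Turns about the vertical through lens_axis; about 2 N sideways at the pin moves it, and it stays where it is left. The stops are rigid.
- lens_axis (a point): point on the lens axis (the axis of both rings) at the level of the base's top, 45 mm above the bench; axes as the base's
- lever_pin (a point): centre of the top of the lever's steel pin: upright, 12 mm in diameter, 85 mm from the lens axis, top 92 mm above the bench. Below it runs the lever's flat dark steel arm, radially, 11 mm wide, its top 59 mm above the bench; above that level both sides of the pin are free at every angle. Own x points outward along the lever.
- pointer (a point): pointed outer tip of the lever's arm, 101 mm from the lens axis, 54 mm above the bench
- closed_mark (a point): the scale's mark at the closed end, on the base's top at 110 mm from the lens axis; a small dot 7 mm across lies just outside it (at the open end there is a circle 17 mm across instead)
- long_mark (a point): the one long scale mark (28 mm by 5 mm, the others are 10 mm long), this point on it 110 mm from the lens axis, on the base's top; it lies 0.96 rad counter-clockwise (from above) of the closed mark
- focus_ring (a joint): angle of the focus ring, rad, about the same axis, near 0 at the start: black ring 66 mm wide on the upper barrel (80 to 96 mm above the bench) with a short tab reaching 47 mm from the axis on the side away from the lever; it turns easily and is to be left alone
- lens_cap: black lens cap, disc 40 mm across and 10 mm high, lying on the base behind the lens at own +y of the base; origin under its centre
- screw_jar: small clear screw jar, 28 mm across and 34 mm high, standing on the base behind the lens at own -y of the base; origin under its centre
- tape_roll: roll of masking tape lying flat beside the base, 96 mm across, 36 mm high; origin under its centre
- screwdriver: black-handled screwdriver lying beside the base; origin near its middle
- mug: white mug, 80 mm across and 92 mm high; origin under its centre
- spare_lens: spare black lens standing on the bench, 68 mm across, 50 mm high, no lever; origin under its centre
- adapter: white plug-in adapter, 50 x 50 x 26 mm; origin under its centre

How it is judged:
By the outcome, as a careful person would: the job done as asked, in the order asked, and still so for the second after the job is handed in, with the robot touching nothing.
It also fails if it takes over 54 s, if anything falls off the work surface, if the arm or the gripper's body presses on something with over 40 N, if the wrist force passes 120 N, or if a joint passes its speed limit or range.

### The arm

A 7-joint arm with a two-finger parallel gripper is mounted at the origin on the work surface. World frame = base frame: x ahead of the robot, y to its left, z up, the work surface at z = 0. Lengths are in m, angles in rad, forces in N, time in s.
With the tool pointing down it reaches from about 0.4 to 0.85 m from the base axis. Payload 10.4 kg.
Tool frame: the origin (TCP) lies on the centre line of the jaws, within the pads' length; the fingertips stand 17 mm ahead of it and the grasp point (between the pads) lies 2 mm behind it; z points along the fingers, y is the line along which they close (so a half turn about z gives the same grasp; the last joint's range is limited). The gripper opens to 85 mm and grips with 20 to 120 N. Pads are 22 mm wide; open, the fingers measure 114 mm over their backs; the gripper's body (76 mm by 85 mm) begins 54 mm behind the grasp point. The pads swing forward as they close: fully open they stand 13 mm farther back than shut.
Start: joints at [-1.186, 0.332, -0.065, 1.46, 0.022, 1.35, -0.088], TCP at [0.248, 0.574, 0.248] pointing down, gripper open.
Joint ranges: [-2.6, 2.6], [-0.5, 2.12], [-1.47, 1.34], [0.16, 2.42], [-1.27, 4.41], [0.06, 2.06], [-2.6, 2.6]. Speed limits (rad/s): [2.22, 2.22, 2.79, 2.79, 3.14, 3.14, 3.14].

### API

Orientations are given as a unit quaternion [x, y, z, w].
In Python, from workcell import get_obs, optics, job gives the robot as it stands. The module is installed in compiled form; this text tells all that it offers.
- The arm moves only by the tool send_rows, never from a script. Its argument "plan" is a list that holds one entry, the list of rows, each a list of 7 numbers: the turn, a rotation vector about the tool's x, y, z in units of 1.5 rad (1.0 is 1.5 rad), then the shift along the tool's x, y, z in units of 20 cm (1.0 is 20 cm), then the opening, from 0 (shut) to 1 (fully open). A call has 1 to 20 rows; each row shifts and turns the commanded pose from where the row before left it, along the tool's axes as they then stand; what a row does not reach is not made up. A row lasts 1/12 s, in which the tool goes at most 41.7 mm and 7.16 degrees, less where a joint would pass 70% of its speed; a pose out of reach is approached as far as the arm can. A call with a number of a shift or a turn outside -1 to 1 is refused whole. A call with a gripper value outside its range is refused whole. The fingers move at their own pace and stop on an object; "squeeze" is the grip in N (left out, the last holds). Time passes only in rows, so rows that do not move let the fingers close. It gives the time, the measured TCP pose, the force, the opening and the grip force at its end, in the units of the state.
- get_obs(): the state, without advancing time (a new reading comes with each control period).
- optics.camera(name): name is "side" or "top"; returns the picture (384x512x3 uint8, red, green, blue); there is no depth.
- optics.get_calibration(name): a dict with "intrinsics" (3x3 intrinsics, pixels), "world_from_camera" (4x4, takes a point from camera to world coordinates). Camera axes: x right, y up, looking along -z (the intrinsics and any distortion apply to the point x, -y, -z); pixel columns grow to the right and rows downward; lengths in m; the calibration is good to about 2 mm. A picture is of the moment at which its call begins. get_calibration takes no time and is no camera call.
- job.hand_in(): hands the job in; it is judged then, once.
The state is a dict: "clock": time; "joint_pos": joint angles; "joint_velocities": joint speeds; "tau": joint torques, N m; "position": TCP position; "ee_rot": TCP orientation; "ft_force": force on the tool from outside, world axes, zero at the start; "torque": the same for the moment, N m; "grip_width": opening from 0.0 (shut) to 1.0 (fully open); "grasp_force": force on a finger pad.
Only numpy, scipy, OpenCV 4.12 (cv2) and the standard library are available. Lean on these libraries where they do the work, as an engineer would, in place of code of your own. Each camera call takes 0.05 s, during which the arm holds its last target. There are 200 camera calls.

## Working session

There is one attempt and no reset: what is moved stays moved. The work goes in short steps, Python scripts to look and compute and a tool call to move; the robot and the scene stay as the last step left them, time stands still between calls to the robot, and variables do not carry over. Pictures are saved under pics/ and viewed, at most 12 in all, crops included, and the job is handed in when it is done.

Besides the shell and the picture viewer there is one more tool, called after "Request:" as name(argument=value, ...) on one line, values as JSON. send_rows: Moves the arm, as the interface text tells. Its arguments: {"type":"object","properties":{"plan":{"type":"array"},"squeeze":{"type":"number"}},"required":["plan"]}

```bash
mkdir -p pics; cat > h.py <<'E'
import numpy as np, cv2
from workcell import get_obs, optics, job
def cal(n):
    c=optics.get_calibration(n); return np.array(c["intrinsics"]),np.array(c["world_from_camera"]),c
def proj(n,P):
    K,T,_=cal(n); p=np.linalg.inv(T)@np.append(P,1); q=K@np.array([p[0],-p[1],-p[2]]); return q[:2]/q[2]
def ray(n,u,v):
    K,T,_=cal(n); d=np.linalg.inv(K)@np.array([u,v,1.]); return T[:3,3],T[:3,:3]@np.array([d[0],-d[1],-d[2]])
def onz(n,u,v,z):
    o,d=ray(n,u,v); return o+d*(z-o[2])/d[2]
def snap(n,f):
    im=optics.camera(n); cv2.imwrite("pics/"+f,im[:,:,::-1]); return im
E
python3 - <<'E'
from h import *
for n in("top","side"):
    snap(n,n+"0.png"); K,T,c=cal(n); print(n,K.round(1).tolist(),T.round(3).tolist(),[k for k in c])
print(get_obs())
E
```

```text
top [[431.4, 0.0, 252.6], [0.0, 431.4, 186.4], [0.0, 0.0, 1.0]] [[0.015, 0.991, -0.13, 0.356], [-1.0, 0.015, -0.001, -0.007], [0.001, 0.13, 0.992, 1.462], [0.0, 0.0, 0.0, 1.0]] ['intrinsics', 'world_from_camera']
side [[380.9, 0.0, 255.0], [0.0, 380.9, 193.0], [0.0, 0.0, 1.0]] [[0.995, 0.071, -0.068, 0.465], [-0.098, 0.723, -0.684, -0.746], [0.001, 0.687, 0.726, 0.894], [0.0, 0.0, 0.0, 1.0]] ['intrinsics', 'world_from_camera']
{'clock': 0.1, 'joint_pos': array([-1.18562066,  0.33278647, -0.06471493,  1.46084414,  0.02159197,
        1.34986197, -0.08846301]), 'joint_velocities': array([ 0.00080967, -0.00048142, -0.00039682, -0.00270106,  0.00154772,
       -0.00067953,  0.00078126]), 'tau': array([ 1.91613100e-03, -6.26738191e+01,  4.95946733e-02, -3.92430675e+01,
        1.63502013e-02,  6.88773245e-03, -4.66489678e-05]), 'position': array([0.24772763, 0.57348489, 0.24761566]), 'ee_rot': array([ 2.02444688e-01,  9.79293513e-01, -5.93705908e-04, -1.02241626e-04]), 'ft_force': array([-0.96514973, -0.36743011,  0.10949581]), 'torque': array([ 0.02288291, -0.01457277, -0.0002889 ]), 'grasp_force': 0.0, 'grip_width': 1.003873747606403}
```

View pics/top0.png

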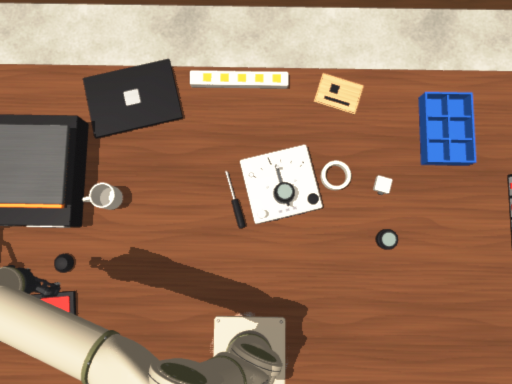

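View pics/side0.png

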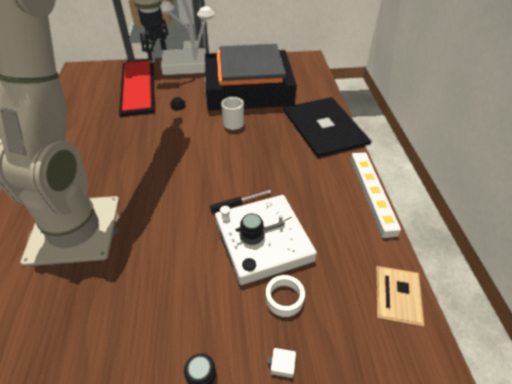

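The top view shows the base around pixel (281,184), with the lens at (285,191), the lever pointing up the picture, the cap at (313,199) and the jar at (266,213). The side view shows the base at (265,237). Next I measure from the base corners and enlarged crops.

```bash
cat >> h.py <<'E'
def crop(im,u0,u1,v0,v1,s,f):
    cv2.imwrite("pics/"+f,cv2.resize(im[v0:v1,u0:u1,::-1],None,fx=s,fy=s,interpolation=cv2.INTER_CUBIC))
E
python3 - <<'E'
from h import *
im=optics.camera("top"); crop(im,231,331,136,232,6,"t1.png")
i2=optics.camera("side"); crop(i2,205,325,185,290,5,"s1.png")
m=((im.min(2)>150)).astype(np.uint8); m[:, :235]=0;m[:,325:]=0;m[:140]=0;m[230:]=0
m=cv2.morphologyEx(m,cv2.MORPH_CLOSE,np.ones((3,3)))
c=max(cv2.findContours(m,0,2)[0],key=cv2.contourArea)
pts=np.array([onz("top",u,v,.045)[:2] for u,v in c[:,0]],np.float32)
r=cv2.minAreaRect(pts); print(r); print(cv2.boxPoints(r)); print(cv2.boxPoints(cv2.minAreaRect(c)))
m=((i2.min(2)>150)).astype(np.uint8); m[:, :205]=0;m[:,325:]=0;m[:185]=0;m[285:]=0
c=max(cv2.findContours(m,0,2)[0],key=cv2.contourArea)
print(cv2.approxPolyDP(cv2.convexHull(c),4,True)[:,0].tolist())
for q in cv2.boxPoints(r): print(proj("side",[*q,.045]).round(1))
E
```

```text
((0.5528683662414551, -0.09694680571556091), (0.21925780177116394, 0.2288750410079956), 14.482481002807617)
[[ 0.41810402 -0.01356206]
 [ 0.475342   -0.2351644 ]
 [ 0.6876327  -0.18033156]
 [ 0.6303947   0.04127079]]
[[239.052   159.71466]
 [306.31134 143.40936]
 [321.81177 207.34863]
 [254.55243 223.65393]]
[[283, 195], [315, 253], [240, 277], [216, 213], [223, 206]]
[214.3 212.6]
[239.1 277.1]
[316.9 252.3]
[283.4 193.8]
```

View pics/t1.png

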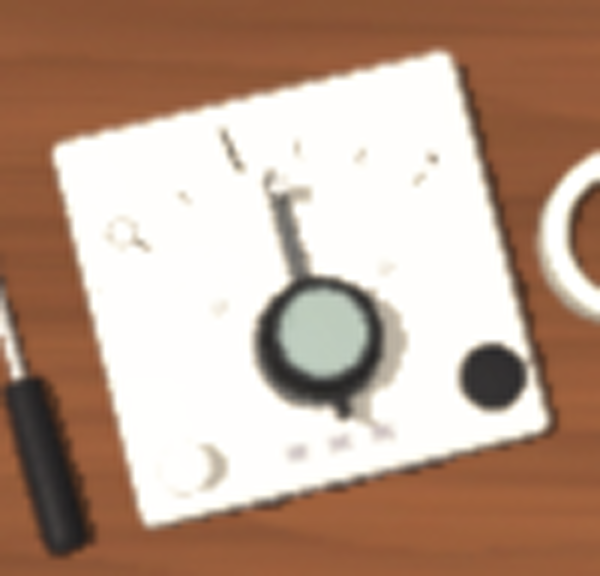

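View pics/s1.png

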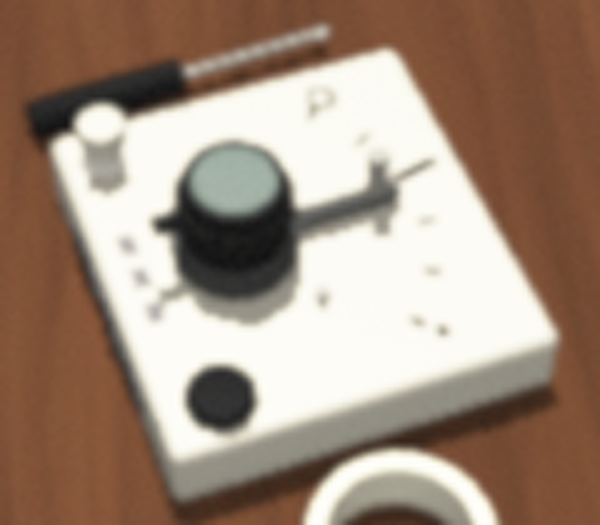

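The crops show, in the top view, the closed dot at (302.9,162.3), the long mark at about (269.5,161) and the open circle at (251.5,174.5). The lever points at about (277,166), between the long mark and the next one on the closed side. In the side view the pin top is at about (281,216.5).

```bash
python3 - <<'E'
from h import *
o=np.array([231,136]);os=np.array([205,185])
T=lambda c:o+(np.array(c)-2.5)/6; S=lambda c:os+(np.array(c)-2)/5
L=onz("top",*T((322,334)),.107)[:2]; L2=onz("side",*S((235,182)),.107)[:2]; A=np.array([.519,-.1057]); print("lens",L,L2)
def show(n,p):
    d=p[:2]-A; print(n,p.round(4)[:2],"r",np.hypot(*d).round(4),"ang",np.degrees(np.arctan2(d[1],d[0])).round(1))
for n,c in dict(dot=(432,158),closed=(420,180),m1=(361,155),m2=(297,148),long=(231,150),m4=(184,197),m5=(143,245),circle=(122,233)).items(): show("T "+n,onz("top",*T(c),.045))
for n,c in dict(dot=(443,330),closed=(418,321),m1=(433,270),m2=(428,219),m4=(364,138),circle=(320,101)).items(): show("S "+n,onz("side",*S(c),.045))
show("S long?",onz("side",*S((425,164)),.045))
# pin top by two views
show("pinS",onz("side",*S((380,160)),.092))
show("pinT",onz("top",*T((276,183)),.092))
show("lever T mid",onz("top",*T((289,232)),.059))
show("lever S mid",onz("side",*S((345,205)),.059))
E
```

```text
lens [ 0.51907046 -0.10574944] [ 0.51944716 -0.1062873 ]
T dot [ 0.6261 -0.1709] r 0.1254 ang -31.4
T closed [ 0.6135 -0.1643] r 0.1112 ang -31.8
T m1 [ 0.6272 -0.1314] r 0.1112 ang -13.4
T m2 [ 0.6306 -0.0958] r 0.112 ang 5.1
T long [ 0.6289 -0.0591] r 0.1194 ang 23.0
T m4 [ 0.602  -0.0332] r 0.1102 ang 41.1
T m5 [ 0.5747 -0.0109] r 0.11 ang 59.6
T circle [0.5812 0.0009] r 0.1234 ang 59.7
S dot [ 0.6255 -0.1686] r 0.1237 ang -30.6
S closed [ 0.613  -0.1615] r 0.1093 ang -30.7
S m1 [ 0.6266 -0.1287] r 0.11 ang -12.1
S m2 [ 0.6296 -0.0932] r 0.1113 ang 6.4
S m4 [ 0.602  -0.0302] r 0.1122 ang 42.3
S circle [0.5799 0.0011] r 0.1229 ang 60.3
S long? [ 0.6344 -0.0532] r 0.1267 ang 24.5
pinS [ 0.6009 -0.0864] r 0.0842 ang 13.3
pinT [ 0.6022 -0.0817] r 0.0866 ang 16.1
lever T mid [ 0.581  -0.0908] r 0.0637 ang 13.5
lever S mid [ 0.5824 -0.0897] r 0.0654 ang 14.2
```

The marks, radii and lens axis agree in both views: axis at (0.519,-0.1057), closed at about -31.5°, long mark at about 23.4° and the lever at about 14.2°. I'll turn the tool to the lever's tangent, shut the fingers and move over.

Request:
send_rows(plan=[[[0,0,0.061,0,0,0,0],[0,0,0.061,0,0,0,0],[0,0,0.061,0,0,0,0],[0,0,0.061,0,0,0,0],[0,0,0.061,0,0,0,0],[0,0,0.061,0,0,0,0],[0,0,0.061,0,0,0,0],[0,0,0.061,0,0,0,0],[0,0,0.061,0,0,0,0],[0,0,0.061,0,0,0,0],[0,0,0,-0.1,0.026,0,0],[0,0,0,-0.13,0.036,0,0],[0,0,0,-0.13,0.036,0,0],[0,0,0,-0.13,0.036,0,0],[0,0,0,-0.13,0.036,0,0],[0,0,0,-0.13,0.036,0,0],[0,0,0,-0.13,0.036,0,0],[0,0,0,-0.13,0.036,0,0],[0,0,0,-0.13,0.036,0,0],[0,0,0,-0.13,0.036,0,0]]])

```text
clock: 1.87
position: [0.3785, 0.3434, 0.2483]
ee_rot: [0.614, 0.789, 0.0, -0.0]
ft_force: [-0.3, 1.0, -0.6]
grip_width: -0.001
grasp_force: 0.0
```

Request:
send_rows(plan=[[[0,0,0,-0.13,0.036,0,0],[0,0,0,-0.13,0.036,0,0],[0,0,0,-0.13,0.036,0,0],[0,0,0,-0.13,0.036,0,0],[0,0,0,-0.13,0.036,0,0],[0,0,0,-0.13,0.036,0,0],[0,0,0,-0.13,0.036,0,0],[0,0,0,-0.13,0.036,0,0],[0,0,0,-0.13,0.036,0,0],[0,0,0,-0.13,0.036,0,0],[0,0,0,-0.13,0.036,0,0],[0,0,0,-0.13,0.036,0,0],[0,0,0,-0.13,0.036,0,0],[0,0,0,-0.13,0.036,0,0],[0,0,0,-0.11,0.02,0,0],[0,0,0,0,0,0,0],[0,0,0,0,0,0,0]]])

```text
clock: 3.28
position: [0.5745, -0.005, 0.248]
ee_rot: [0.615, 0.788, -0.0, -0.0]
ft_force: [0.1, 0.9, 0.3]
grip_width: 0.0
grasp_force: 0.0
```

```bash
cat >> h.py <<'E'
from scipy.spatial.transform import Rotation as Ro
def where():
    s=get_obs(); R=Ro.from_quat(s["ee_rot"]).as_matrix(); print("t",s["clock"],"p",s["position"].round(4),"x ang",np.degrees(np.arctan2(R[1,0],R[0,0])).round(2),"z",R[:,2].round(3),"F",s["ft_force"].round(2),"w",round(s["grip_width"],3)); return s,R
def to(P):
    s,R=where(); print("units to target",(R.T@(np.array(P)-s["position"])/.2).round(4))
E
python3 -c "
from h import *
to([.5935,-.0539,.092])"
```

```text
t 3.2833 p [ 0.5745 -0.005   0.248 ] x ang 104.06 z [-0.    -0.001 -1.   ] F [0.08 0.88 0.35] w 0.0
units to target [-0.2599  0.0333  0.7803]
```

Request:
send_rows(plan=[[[0,0,0,-0.09,0.011,0,0],[0,0,0,-0.09,0.011,0,0],[0,0,0,-0.08,0.011,0,0],[0,0,0,0,0,0.1,0],[0,0,0,0,0,0.1,0],[0,0,0,0,0,0.1,0],[0,0,0,0,0,0.1,0],[0,0,0,0,0,0.1,0],[0,0,0,0,0,0.1,0],[0,0,0,0,0,0.05,0],[0,0,0,0,0,0.05,0],[0,0,0,0,0,0.04,0],[0,0,0,0,0,0.04,0],[0,0,0,0,0,0,0],[0,0,0,0,0,0,0]]])

```text
clock: 4.53
position: [0.5937, -0.0525, 0.0924]
ee_rot: [0.614, 0.789, 0.0, 0.0]
ft_force: [-0.4, -0.7, 0.1]
grip_width: 0.0
grasp_force: 0.0
```

```bash
python3 -c "
from h import *
to([.5935,-.0539,.092])
crop(optics.camera('side'),205,325,165,285,5,'s2.png')"
```

```text
t 4.5333 p [ 0.5937 -0.0525  0.0924] x ang 104.21 z [ 0.  0. -1.] F [-0.35 -0.68  0.09] w 0.0
units to target [-0.0067 -0.0026  0.0022]
```

View pics/s2.png

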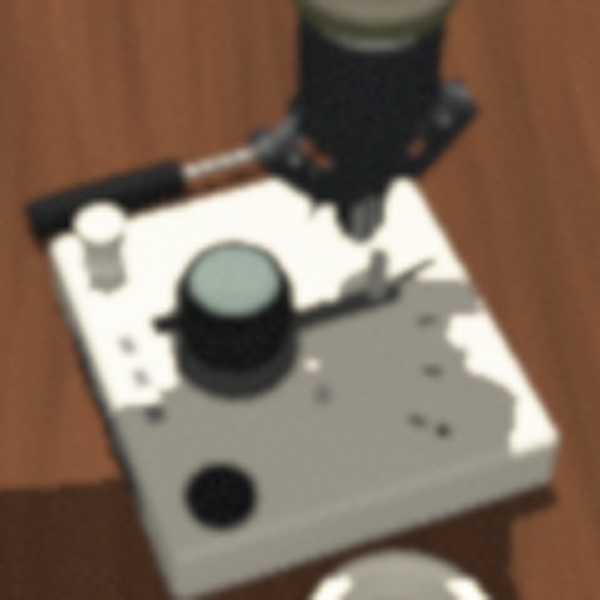

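The fingertips end at about (277,213) on the open side of the pin. The pin's top is at (281,216), its sides are free, and the knuckles clear the lens. Next I compute the arc rows.

```bash
python3 -c "
from h import *
for z in(.06,.068,.075,.085): print(z,proj('side',[.5937,-.0525,z]).round(1))"
```

```text
0.06 [275.8 214.9]
0.068 [275.9 213.1]
0.075 [276.  211.5]
0.085 [276.2 209.2]
```

Request:
send_rows(plan=[[[0,0,0,-0.02,-0.002,0,0],[0,0,0,-0.02,0,0,0],[0,0,0,-0.01,0,0,0],[0,0,0,-0.01,0,0,0],[0,0,0,0,0,0,0]]])

```text
clock: 5.0
position: [0.5962, -0.065, 0.0925]
ee_rot: [0.615, 0.789, 0.0, 0.0]
ft_force: [-0.6, -0.3, -0.8]
grip_width: 0.004
grasp_force: 0.0
```

Request:
send_rows(plan=[[[0,0,0.0233,-0.0148,0.003,0,0],[0,0,0.0233,-0.0148,0.003,0,0],[0,0,0.0233,-0.0148,0.003,0,0],[0,0,0.0233,-0.0148,0.003,0,0],[0,0,0.0233,-0.0148,0.003,0,0],[0,0,0.0233,-0.0148,0.003,0,0]]])

```text
clock: 5.5
position: [0.6028, -0.0805, 0.0924]
ee_rot: [0.694, 0.72, 0.0, -0.0]
ft_force: [0.5, 1.7, -1.2]
grip_width: 0.001
grasp_force: 0.9
```

Request:
send_rows(plan=[[[0,0,0.0233,-0.0148,0.003,0,0],[0,0,0.0233,-0.0148,0.003,0,0],[0,0,0.0233,-0.0148,0.003,0,0],[0,0,0.0233,-0.0148,0.003,0,0],[0,0,0.0233,-0.0148,0.003,0,0],[0,0,0.0233,-0.0148,0.003,0,0],[0,0,0.0233,-0.0148,0.003,0,0],[0,0,0.0233,-0.0148,0.003,0,0]]])

```text
clock: 6.17
position: [0.6059, -0.1044, 0.0925]
ee_rot: [0.787, 0.617, 0.001, 0.0]
ft_force: [0.7, 2.1, 0.7]
grip_width: 0.003
grasp_force: 1.0
```

Request:
send_rows(plan=[[[0,0,0.0233,-0.0148,0.003,0,0],[0,0,0.0233,-0.0148,0.003,0,0],[0,0,0.0233,-0.0148,0.003,0,0],[0,0,0.0233,-0.0148,0.003,0,0],[0,0,0.0233,-0.0148,0.003,0,0]]])

```text
clock: 6.58
position: [0.6043, -0.1196, 0.0925]
ee_rot: [0.838, 0.545, 0.001, 0.0]
ft_force: [2.0, 1.0, 0.2]
grip_width: 0.001
grasp_force: 1.0
```

```bash
cat >> h.py <<'E'
A=np.array([.519,-.1057])
def rel():
    s,R=where(); d=np.append(A-s["position"][:2],0); q=R.T@d; print("axis in tool (mm)",(q*1000).round(1)," lever ang est",(np.degrees(np.arctan2(R[1,1],R[0,1]))).round(2),"F tool",(R.T@s["ft_force"]).round(2))
E
python3 -c "
from h import *
rel()"
```

```text
t 6.5833 p [ 0.6043 -0.1196  0.0925] x ang 66.11 z [ 0.001  0.001 -1.   ] F [1.98 0.99 0.18] w 0.001
axis in tool (mm) [-21.9 -83.6  -0.1]  lever ang est -23.89 F tool [ 1.71  1.41 -0.18]
```

Request:
send_rows(plan=[[[0,0,0.0117,-0.0074,0.002,0,0],[0,0,0.0117,-0.0074,0.002,0,0],[0,0,0.0117,-0.0074,0.002,0,0],[0,0,0.0117,-0.0074,0.002,0,0],[0,0,0.0117,-0.0074,0.002,0,0],[0,0,0.0117,-0.0074,0.002,0,0],[0,0,0.0117,-0.0074,0.002,0,0],[0,0,0,0,0,0,0]]])

```text
clock: 7.25
position: [0.6012, -0.131, 0.0923]
ee_rot: [0.87, 0.492, -0.0, -0.0]
ft_force: [0.6, 1.3, 0.1]
grip_width: 0.0
grasp_force: 0.4
```

Request:
send_rows(plan=[[[0,0,0,-0.005,0,0,0],[0,0,0,-0.005,0,0,0],[0,0,0,0,0,0,0]]])

```text
clock: 7.5
position: [0.6003, -0.1325, 0.0923]
ee_rot: [0.87, 0.493, 0.0, -0.0]
ft_force: [1.4, 1.6, 0.0]
grip_width: 0.002
grasp_force: 0.6
```

```bash
python3 -c "
from h import *
rel()"
```

```text
t 7.5 p [ 0.6003 -0.1325  0.0923] x ang 59.13 z [ 0.  0. -1.] F [1.43 1.64 0.02] w 0.002
axis in tool (mm) [-18.7 -83.5  -0. ]  lever ang est -30.87 F tool [ 2.14  0.39 -0.02]
```

Request:
send_rows(plan=[[[0,0,0,-0.005,0,0,0],[0,0,0,0,0,0,0]]])

```text
clock: 7.67
position: [0.5998, -0.1333, 0.0923]
ee_rot: [0.87, 0.493, 0.0, -0.0]
ft_force: [0.8, 1.1, 1.2]
grip_width: 0.0
grasp_force: 0.7
```

Request:
send_rows(plan=[[[0,0,0,-0.003,0,0,0],[0,0,0,0,0,0,0]]])

```text
clock: 7.83
position: [0.5996, -0.1338, 0.0923]
ee_rot: [0.87, 0.493, 0.0, -0.0]
ft_force: [1.7, 0.3, -0.4]
grip_width: -0.004
grasp_force: 0.8
```

Request:
send_rows(plan=[[[0,0,0,-0.003,0,0,0],[0,0,0,0,0,0,0]]])

```text
clock: 8.0
position: [0.5992, -0.1343, 0.0923]
ee_rot: [0.87, 0.493, -0.0, -0.0]
ft_force: [1.7, 1.4, 0.7]
grip_width: 0.001
grasp_force: 0.8
```

Request:
send_rows(plan=[[[0,0,0,-0.003,0,0,0],[0,0,0,0,0,0,0]]])

```text
clock: 8.17
position: [0.5991, -0.1345, 0.0923]
ee_rot: [0.87, 0.493, 0.0, -0.0]
ft_force: [2.4, 1.3, 0.0]
grip_width: -0.003
grasp_force: 1.4
```

Request:
send_rows(plan=[[[0,0,0,-0.003,0,0,0],[0,0,0,0,0,0,0]]])

```text
clock: 8.33
position: [0.5991, -0.1345, 0.0923]
ee_rot: [0.87, 0.494, 0.0, -0.0]
ft_force: [3.6, 3.1, 0.3]
grip_width: 0.001
grasp_force: 2.3
```

```bash
python3 -c "
from h import *
rel()"
```

```text
t 8.3333 p [ 0.5991 -0.1345  0.0923] x ang 59.16 z [ 0.001  0.001 -1.   ] F [3.57 3.13 0.33] w 0.001
axis in tool (mm) [-16.3 -83.5  -0. ]  lever ang est -30.84 F tool [ 4.52  1.46 -0.32]
```

The arm stalled at 4.5 N with the lever at about -31.3°, which matches the dot. I back off, lift, cross over and come down on the other side.

Request:
send_rows(plan=[[[0,0,0,0.02,0,0,0],[0,0,0,0.03,0,0,0],[0,0,0,0.05,0,0,0],[0,0,0,0,0,-0.08,0],[0,0,0,0,0,-0.1,0],[0,0,0,0,0,-0.1,0],[0,0,0,0,0,0,0],[0,0,0,-0.07,0,0,0],[0,0,0,-0.07,0,0,0],[0,0,0,-0.07,0,0,0],[0,0,0,-0.07,0,0,0],[0,0,0,-0.07,0,0,0],[0,0,0,0,0,0,0]]])

```text
clock: 9.42
position: [0.5705, -0.1824, 0.1482]
ee_rot: [0.871, 0.491, -0.001, 0.0]
ft_force: [-0.2, -0.1, 0.8]
grip_width: 0.002
grasp_force: 0.0
```

```bash
python3 -c "
from h import *
rel()
crop(optics.camera('side'),205,325,165,285,5,'s3.png')"
```

```text
t 9.4167 p [ 0.5705 -0.1824  0.1482] x ang 58.82 z [-0.001 -0.001 -1.   ] F [-0.15 -0.1   0.78] w 0.002
axis in tool (mm) [ 39.  -83.8  -0. ]  lever ang est -31.18 F tool [-0.17 -0.08 -0.78]
```

View pics/s3.png

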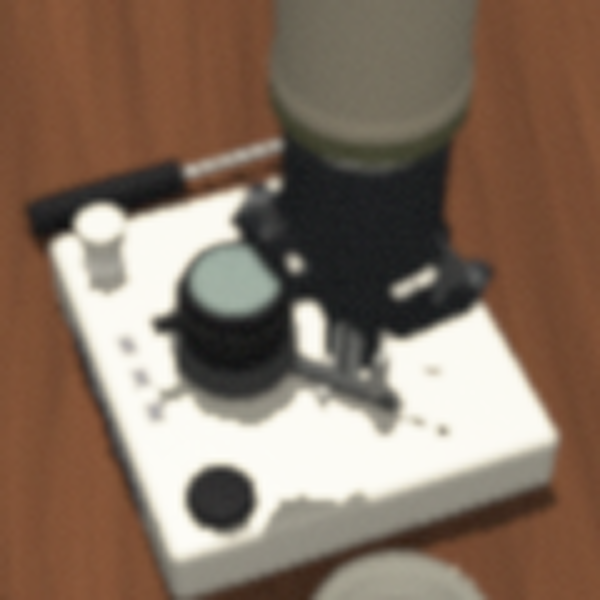

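The lever lies at the dot and the base hasn't moved (dot still at (294,251)). The fingers are on the far side, over clear space on the closed side of the pin. Going down and starting the return push.

Request:
send_rows(plan=[[[0,0,0,0,0,0.08,0],[0,0,0,0,0,0.08,0],[0,0,0,0,0,0.06,0],[0,0,0,0,0,0.04,0],[0,0,0,0,0,0.02,0],[0,0,0,0,0,0,0],[0,0,0,0.03,0,0,0],[0,0,0,0.03,0,0,0],[0,0,0,0.02,0,0,0],[0,0,0,0.015,0,0,0],[0,0,0,0,0,0,0]]])

```text
clock: 10.38
position: [0.5835, -0.1611, 0.0927]
ee_rot: [0.87, 0.494, 0.0, 0.0]
ft_force: [-0.6, 0.8, 0.4]
grip_width: 0.002
grasp_force: 0.0
```

Request:
send_rows(plan=[[[0,0,0,0.005,0,0,0],[0,0,0,0.005,0,0,0],[0,0,0,0,0,0,0]]])

```text
clock: 10.63
position: [0.5837, -0.1602, 0.0923]
ee_rot: [0.87, 0.493, -0.0, -0.0]
ft_force: [1.1, -0.5, -0.1]
grip_width: -0.003
grasp_force: 0.2
```

```bash
python3 -c "
from h import *
rel()"
```

```text
t 10.6333 p [ 0.5837 -0.1602  0.0923] x ang 59.11 z [-0. -0. -1.] F [ 1.06 -0.5  -0.09] w -0.003
axis in tool (mm) [ 13.6 -83.5   0. ]  lever ang est -30.89 F tool [0.12 1.16 0.09]
```

Request:
send_rows(plan=[[[0,0,0,0.005,0,0,0],[0,0,0,0,0,0,0]]])

```text
clock: 10.8
position: [0.5842, -0.1594, 0.0923]
ee_rot: [0.87, 0.493, -0.0, 0.0]
ft_force: [-1.2, -1.1, 0.6]
grip_width: -0.0
grasp_force: 0.8
```

Request:
send_rows(plan=[[[0,0,0,0.005,0,0,0],[0,0,0,0,0,0,0]]])

```text
clock: 10.97
position: [0.5849, -0.1584, 0.0923]
ee_rot: [0.87, 0.493, 0.0, -0.0]
ft_force: [-0.7, -1.9, 0.3]
grip_width: 0.004
grasp_force: 0.8
```

```bash
python3 - <<'E'
from h import *
rel()
im=optics.camera("side"); i=optics.camera("top")
a=cv2.resize(im[200:260,255:315,::-1],None,fx=6,fy=6,interpolation=cv2.INTER_CUBIC)
b=cv2.resize(i[140:200,255:315,::-1],None,fx=6,fy=6,interpolation=cv2.INTER_CUBIC)
cv2.imwrite("pics/c4.png",np.hstack([a,b]))
E
```

```text
t 10.9667 p [ 0.5849 -0.1584  0.0923] x ang 59.12 z [ 0.  0. -1.] F [-0.73 -1.89  0.33] w 0.004
axis in tool (mm) [ 11.4 -83.6  -0. ]  lever ang est -30.88 F tool [-1.99  0.34 -0.33]
```

View pics/c4.png

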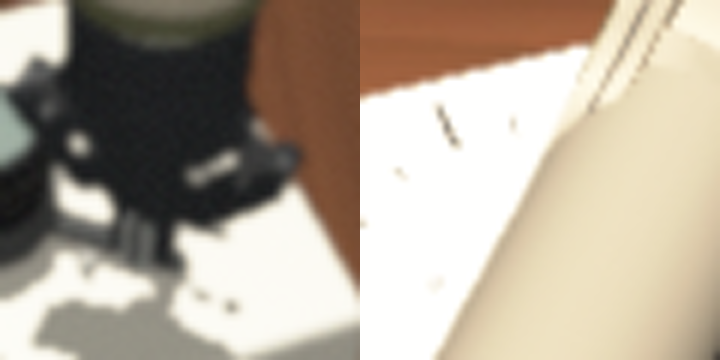

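Part of the pin is hidden in this view, with the fingers against its closed side. Force and position show the lever is now moving open. I'll push along the arc and stop short of the long mark.

Request:
send_rows(plan=[[[0,0,-0.0233,0.0146,0.002,0,0],[0,0,-0.0233,0.0146,0.002,0,0],[0,0,-0.0233,0.0146,0.002,0,0],[0,0,-0.0233,0.0146,0.002,0,0],[0,0,-0.0233,0.0146,0.002,0,0],[0,0,-0.0233,0.0146,0.002,0,0],[0,0,-0.0233,0.0146,0.002,0,0],[0,0,-0.0233,0.0146,0.002,0,0],[0,0,-0.0233,0.0146,0.002,0,0],[0,0,-0.0233,0.0146,0.002,0,0],[0,0,-0.0233,0.0146,0.002,0,0],[0,0,-0.0233,0.0146,0.002,0,0]]])

```text
clock: 12.07
position: [0.6009, -0.1274, 0.0922]
ee_rot: [0.748, 0.664, -0.0, -0.0]
ft_force: [-0.9, -1.9, 0.5]
grip_width: 0.003
grasp_force: 0.9
```

```bash
python3 -c "
from h import *
rel()"
```

```text
t 12.0667 p [ 0.6009 -0.1274  0.0922] x ang 83.24 z [-0. -0. -1.] F [-0.94 -1.94  0.5 ] w 0.003
axis in tool (mm) [ 11.9 -83.9   0. ]  lever ang est -6.76 F tool [-2.04 -0.71 -0.5 ]
```

Request:
send_rows(plan=[[[0,0,-0.0233,0.0146,0.002,0,0],[0,0,-0.0233,0.0146,0.002,0,0],[0,0,-0.0233,0.0146,0.002,0,0],[0,0,-0.0233,0.0146,0.002,0,0],[0,0,-0.0233,0.0146,0.002,0,0],[0,0,-0.0233,0.0146,0.002,0,0],[0,0,-0.0233,0.0146,0.002,0,0],[0,0,-0.0233,0.0146,0.002,0,0],[0,0,-0.0233,0.0146,0.002,0,0],[0,0,-0.0233,0.0146,0.002,0,0],[0,0,-0.0233,0.0146,0.002,0,0],[0,0,-0.0233,0.0146,0.002,0,0],[0,0,0,0,0,0,0],[0,0,0,0,0,0,0]]])

```text
clock: 13.23
position: [0.6034, -0.0919, 0.0922]
ee_rot: [0.594, 0.805, 0.0, -0.0]
ft_force: [-0.6, -0.4, 0.5]
grip_width: 0.001
grasp_force: 0.0
```

```bash
python3 - <<'E'
from h import *
rel()
im=optics.camera("side"); crop(im,245,315,185,255,8,"s5.png")
E
```

```text
t 13.2333 p [ 0.6034 -0.0919  0.0922] x ang 107.14 z [ 0.     0.001 -1.   ] F [-0.57 -0.44  0.51] w 0.001
axis in tool (mm) [ 11.7 -84.7  -0. ]  lever ang est 17.14 F tool [-0.25 -0.68 -0.51]
```

View pics/s5.png

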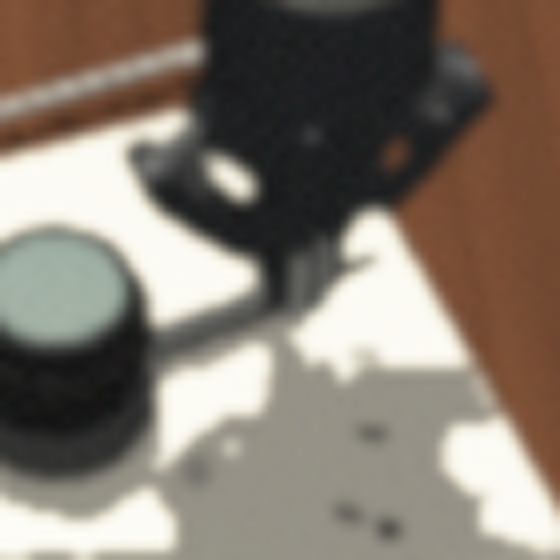

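The fingers hide the pin, but the lever (arm at about (215,325) in the crop) is just short of the long mark at (350,260). I'll back off and lift clear so both cameras can measure it.

Request:
send_rows(plan=[[[0,0,0,-0.05,0,0,0],[0,0,0,-0.06,0,0,0],[0,0,0,0,0,-0.1,0],[0,0,0,0,0,-0.15,0],[0,0,0,0,0,-0.15,0],[0,0,0,-0.14,0,0,0],[0,0,0,-0.14,0,0,0],[0,0,0,-0.14,0,0,0],[0,0,0,-0.14,0,0,0],[0,0,0,-0.14,0,0,0],[0,0,0,-0.14,0,0,0],[0,0,0,-0.14,0,0,0],[0,0,0,-0.14,0,0,0],[0,0,0,-0.1,0,0,0],[0,0,0,0,0,0,0]]])

```text
clock: 14.53
position: [0.6801, -0.3534, 0.1712]
ee_rot: [0.596, 0.803, -0.002, 0.0]
ft_force: [-0.8, -1.5, 0.3]
grip_width: 0.006
grasp_force: 0.0
```

```bash
python3 - <<'E'
from h import *
rel()
im=optics.camera("side"); i=optics.camera("top")
a=cv2.resize(im[195:255,250:310,::-1],None,fx=6.5,fy=6.5,interpolation=cv2.INTER_CUBIC)
b=cv2.resize(i[140:200,250:310,::-1],None,fx=6.5,fy=6.5,interpolation=cv2.INTER_CUBIC)
cv2.imwrite("pics/c6.png",np.hstack([a,b]))
E
```

```text
t 14.5333 p [ 0.6801 -0.3534  0.1712] x ang 106.83 z [-0.002 -0.003 -1.   ] F [-0.82 -1.51  0.27] w 0.006
axis in tool (mm) [283.8 -82.4  -0.5]  lever ang est 16.83 F tool [-1.21 -1.23 -0.26]
```

View pics/c6.png

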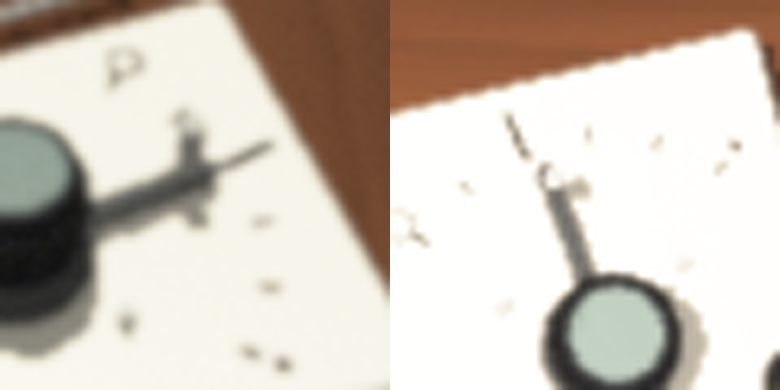

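In the left (side) half the arm runs from (90,215) to the pin at (190,120) and the long mark from (215,168) to (270,145). In the right (top) half the arm runs from (585,275) to (548,175) and the mark from (507,115) to (527,157), so the lever is a few degrees short.

```bash
cat >> h.py <<'E'
def polar(n,im,z,r0,r1,a0,a1):
    g=cv2.GaussianBlur(cv2.cvtColor(im,cv2.COLOR_RGB2GRAY),(0,0),.5).astype(float); out=[]
    for r in np.linspace(r0,r1,9):
        a=np.radians(np.arange(a0,a1,.25)); uv=np.array([proj(n,[A[0]+r*np.cos(t),A[1]+r*np.sin(t),z]) for t in a]).astype(np.float32)
        v=cv2.remap(g.astype(np.float32),uv[:,0].reshape(1,-1),uv[:,1].reshape(1,-1),cv2.INTER_LINEAR)[0]
        w=np.clip(np.percentile(v,80)-v-25,0,None); out.append(np.degrees((w*a).sum()/max(w.sum(),1e-6)))
    return np.round(out,1)
def measure():
    for n in("top","side"):
        im=optics.camera(n); print(n,"lever",polar(n,im,.059,.042,.072,5,40),"long",polar(n,im,.045,.106,.122,15,32),"closed",polar(n,im,.045,.106,.114,-37,-25),"m1",polar(n,im,.045,.107,.114,-19,-7),sep="\n")
E
python3 -c "
from h import *
measure()"
```

```text
top
lever
[18.3 18.4 18.6 18.4 18.4 18.6 18.7 19.  19.1]
long
[22.3 22.8 22.8 23.  23.1 23.2 23.2 23.1 23. ]
closed
[0. 0. 0. 0. 0. 0. 0. 0. 0.]
m1
[0. 0. 0. 0. 0. 0. 0. 0. 0.]
side
lever
[19.3 15.2 15.1 15.4 15.6 15.7 15.8 16.  15.9]
long
[26.  24.8 24.3 24.2 24.2 24.3 24.3 24.3 24.4]
closed
[-30.5 -30.7 -30.6 -30.8 -30.8 -30.7 -30.8 -30.6   0. ]
m1
[-12.8 -12.5 -12.5 -12.4 -12.4 -12.4 -12.4 -12.5   0. ]
```

Request:
send_rows(plan=[[[0,0,0,0.14,0,0,0],[0,0,0,0.14,0.01,0,0],[0,0,0,0.14,0,0,0],[0,0,0,0.14,0,0,0],[0,0,0,0.14,0,0,0],[0,0,0,0.14,0,0,0],[0,0,0,0.14,0,0,0],[0,0,0,0.13,0,0,0],[0,0,0,0.1,0,0,0],[0,0,0,0.06,0,0,0],[0,0,0,0,0,0.13,0],[0,0,0,0,0,0.13,0],[0,0,0,0,0,0.08,0],[0,0,0,0,0,0.04,0],[0,0,0,0,0,0.02,0],[0,0,0,0,0,0,0]]])

```text
clock: 16.07
position: [0.6088, -0.1032, 0.0922]
ee_rot: [0.594, 0.805, -0.0, -0.0]
ft_force: [-0.6, 0.3, -0.4]
grip_width: 0.003
grasp_force: 0.0
```

```bash
python3 -c "
from h import *
rel()"
```

```text
t 16.0667 p [ 0.6088 -0.1032  0.0922] x ang 107.19 z [-0. -0. -1.] F [-0.64  0.3  -0.37] w 0.003
axis in tool (mm) [ 24.1 -86.5   0. ]  lever ang est 17.19 F tool [ 0.48 -0.52  0.37]
```

Request:
send_rows(plan=[[[0,0,0,0.025,-0.005,0,0],[0,0,0,0.02,-0.005,0,0],[0,0,0,0.015,0,0,0],[0,0,0,0.01,0,0,0],[0,0,0,0.01,0,0,0],[0,0,0,0.01,0,0,0],[0,0,0,0,0,0,0],[0,0,0,0,0,0,0]]])

```text
clock: 16.73
position: [0.6016, -0.0863, 0.0923]
ee_rot: [0.593, 0.805, 0.0, -0.0]
ft_force: [-0.3, -1.3, -0.2]
grip_width: -0.0
grasp_force: 0.2
```

```bash
python3 -c "
from h import *
rel()"
```

```text
t 16.7333 p [ 0.6016 -0.0863  0.0923] x ang 107.19 z [-0.  0. -1.] F [-0.27 -1.31 -0.2 ] w -0.0
axis in tool (mm) [  5.9 -84.6  -0. ]  lever ang est 17.19 F tool [-1.17 -0.64  0.2 ]
```

Request:
send_rows(plan=[[[0,0,0,-0.04,0,0,0],[0,0,0,-0.08,0,0,0],[0,0,0,0,0,-0.1,0],[0,0,0,0,0,-0.15,0],[0,0,0,0,0,-0.15,0],[0,0,0,-0.14,0,0,0],[0,0,0,-0.14,0,0,0],[0,0,0,-0.14,0,0,0],[0,0,0,-0.14,0,0,0],[0,0,0,-0.14,0,0,0],[0,0,0,-0.14,0,0,0],[0,0,0,-0.14,0,0,0],[0,0,0,-0.14,0,0,0],[0,0,0,-0.1,0,0,0],[0,0,0,0,0,0,0]]])

```text
clock: 17.98
position: [0.6791, -0.3484, 0.1709]
ee_rot: [0.596, 0.803, -0.002, -0.0]
ft_force: [-0.3, -1.2, -0.4]
grip_width: -0.003
grasp_force: 0.0
```

```bash
python3 - <<'E'
from h import *
rel(); measure()
im=optics.camera("side"); i=optics.camera("top")
a=cv2.resize(im[195:255,250:310,::-1],None,fx=6.5,fy=6.5,interpolation=cv2.INTER_CUBIC)
b=cv2.resize(i[140:200,250:310,::-1],None,fx=6.5,fy=6.5,interpolation=cv2.INTER_CUBIC)
cv2.imwrite("pics/c7.png",np.hstack([a,b]))
E
```

```text
t 17.9833 p [ 0.6791 -0.3484  0.1709] x ang 106.89 z [-0.002 -0.002 -1.   ] F [-0.34 -1.21 -0.42] w -0.003
axis in tool (mm) [ 2.788e+02 -8.260e+01 -2.000e-01]  lever ang est 16.89 F tool [-1.05 -0.68  0.42]
top
lever
[21.3 21.9 22.  22.1 22.6 23.2 23.3 22.9 22.6]
long
[22.5 22.8 22.8 23.  23.1 23.2 23.2 23.1 23. ]
closed
[0. 0. 0. 0. 0. 0. 0. 0. 0.]
m1
[0. 0. 0. 0. 0. 0. 0. 0. 0.]
side
lever
[39.4 18.8 18.9 19.1 19.2 19.5 19.8 19.7 19.2]
long
[27.6 24.5 24.2 24.2 24.2 24.3 24.3 24.3 24.4]
closed
[-30.6 -30.7 -30.7 -30.8 -30.8 -30.8 -30.8 -30.6   0. ]
m1
[-12.7 -12.5 -12.4 -12.4 -12.4 -12.4 -12.4 -12.5   0. ]
```

View pics/c7.png

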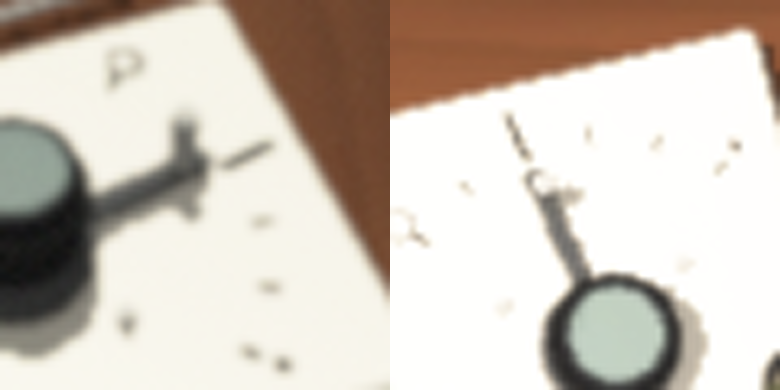

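The lever now stands within about 1° of the long mark: in the side half its tip at (208,165) meets the mark's inner end, and in the top half the arm and mark are nearly in line. To sharpen the remainder I fit the scale frame per camera from the short marks.

```bash
cat > fit.py <<'E'
from h import *
import h
def run():
  for n,th0 in(("top",-31.6),("side",-30.7)):
    im=np.mean([optics.camera(n) for _ in range(4)],0); g=im.mean(2).astype(np.float32)
    def sample(P,z):
        uv=np.array([proj(n,[*p,z]) for p in P.reshape(-1,2)],np.float32)
        return cv2.remap(g,uv[:,0].reshape(1,-1),uv[:,1].reshape(1,-1),cv2.INTER_CUBIC)[0].reshape(P.shape[:-1])
    C=A.copy(); th=np.radians(th0)
    for it in range(4):
        M=[];W=[]
        for k in(0,1,2,4,5):
            a=th+.32*k; rr,tt=np.meshgrid(np.arange(.103,.1171,.0005),np.arange(-.006,.0061,.0005))
            e=np.array([np.cos(a),np.sin(a)]); t=np.array([-e[1],e[0]])
            P=C+rr[...,None]*e+tt[...,None]*t; v=sample(P,.045); w=np.clip(np.median(v)-v-8,0,None)
            if k in(0,5): w*=(rr<.1155)
            if w.sum()<50: continue
            W.append((P*w[...,None]).sum((0,1))/w.sum()); M.append(.11*np.array([np.cos(.32*k),np.sin(.32*k)]))
        M=np.array(M);W=np.array(W); m0,w0=M.mean(0),W.mean(0); a,b=M-m0,W-w0
        th=np.arctan2((a[:,0]*b[:,1]-a[:,1]*b[:,0]).sum(),(a*b).sum())
        R=np.array([[np.cos(th),-np.sin(th)],[np.sin(th),np.cos(th)]]); C=w0-R@m0
    res=np.abs(W-(M@R.T+C)).max()
    aL=th+.96; e=np.array([np.cos(aL),np.sin(aL)]); t=np.array([-e[1],e[0]])
    s=np.arange(-.004,.016,.00025); E=[];N=[]; rs=np.arange(.042,.075,.003)
    for r in rs:
        v=sample(C+r*e+s[:,None]*t,.059); lo=v[(s>-.001)&(s<.003)].min(); hi=np.percentile(v,90); i=np.where(v>(lo+hi)/2)[0]; i=i[s[i]>.001]
        E.append(s[i[0]]-.0055 if len(i) else np.nan)
    E=np.array(E); ml=np.arange(.1,.122,.002); L=[]; s2=np.arange(-.007,.007,.00025)
    for r in ml:
        v=sample(C+r*e+s2[:,None]*t,.045); w=np.clip(np.median(v)-v-10,0,None); L.append((w*s2).sum()/max(w.sum(),1))
    print(n,"A",C.round(4),"closed",np.degrees(th).round(2),"res mm",(res*1e3).round(2),len(M))
    print(" lever-long deg by far edge",np.degrees(E/rs).round(1)," long check deg",np.degrees(np.array(L)/ml).round(1))
run()
E
python3 fit.py
```

```text
Traceback (most recent call last):
  File "fit.py", line 33, in <module>
    run()
    ~~~^^
  File "fit.py", line 15, in run
    P=C+rr[...,None]*e+tt[...,None]*t; v=sample(P,.045); w=np.clip(np.median(v)-v-8,0,None)
                                         ~~~~~~^^^^^^^^
  File "fit.py", line 7, in sample
    uv=np.array([proj(n,[*p,z]) for p in P.reshape(-1,2)],np.float32)
                 ~~~~^^^^^^^^^^
  File "h.py", line 6, in proj
    K,T,_=cal(n); p=np.linalg.inv(T)@np.append(P,1); q=K@np.array([p[0],-p[1],-p[2]]); return q[:2]/q[2]
          ~~~^^^
  File "h.py", line 4, in cal
    c=optics.get_calibration(n); return np.array(c["intrinsics"]),np.array(c["world_from_camera"]),c
ValueError: time passes only in moves, steps and waits
```

Too many calibration reads in one script, so I'll cache them.

```bash
sed -i 's/^def cal(n):/import functools\n@functools.lru_cache\ndef cal(n):/' h.py; python3 fit.py
```

```text
top A [ 0.5206 -0.1054] closed -31.71 res mm 0.95 5
 lever-long deg by far edge [-1.4 -1.3 -0.9 -0.3  0.   0.3  0.2  0.5  0.2 -0.4 -0.6]  long check deg [ 0.1 -0.4 -0.8 -0.5 -0.3 -0.2 -0.   0.1  0.1  0.  -0.2]
side A [ 0.5191 -0.1042] closed -31.84 res mm 5.1 5
 lever-long deg by far edge [-2.7 -1.9 -1.5 -0.8 -0.8 -0.8 -0.5 -0.7 -0.9 -0.8 -0.8]  long check deg [2.7 2.8 2.9 0.5 0.3 0.3 0.4 0.4 0.5 0.5 0.6]
```

The estimates put the lever about 0.3 to 1.5° short. One more gentle nudge of about 0.8° (1.2 mm at the pin).

Request:
send_rows(plan=[[[0,0,0,0.14,0,0,0],[0,0,0,0.14,0.01,0,0],[0,0,0,0.14,0,0,0],[0,0,0,0.14,0,0,0],[0,0,0,0.14,0,0,0],[0,0,0,0.14,0,0,0],[0,0,0,0.14,0,0,0],[0,0,0,0.13,0,0,0],[0,0,0,0.1,0,0,0],[0,0,0,0.05,0,0,0],[0,0,0,0,0,0.13,0],[0,0,0,0,0,0.13,0],[0,0,0,0,0,0.08,0],[0,0,0,0,0,0.04,0],[0,0,0,0,0,0.02,0],[0,0,0,0,0,0,0]]])

```text
clock: 20.12
position: [0.6082, -0.1018, 0.0921]
ee_rot: [0.594, 0.805, -0.0, -0.0]
ft_force: [1.4, -0.0, -0.6]
grip_width: 0.001
grasp_force: 0.0
```

```bash
python3 -c "
from h import *
rel()"
```

```text
t 20.1167 p [ 0.6082 -0.1018  0.0921] x ang 107.14 z [-0. -0. -1.] F [ 1.37 -0.   -0.62] w 0.001
axis in tool (mm) [ 22.6 -86.4   0. ]  lever ang est 17.14 F tool [-0.4   1.31  0.62]
```

Request:
send_rows(plan=[[[0,0,0,0.025,-0.005,0,0],[0,0,0,0.02,-0.005,0,0],[0,0,0,0.014,0,0,0],[0,0,0,0.01,0,0,0],[0,0,0,0.01,0,0,0],[0,0,0,0.01,0,0,0],[0,0,0,0,0,0,0],[0,0,0,0,0,0,0]]])

```text
clock: 20.78
position: [0.601, -0.0847, 0.0923]
ee_rot: [0.593, 0.805, 0.0, -0.0]
ft_force: [-0.2, 0.2, -0.5]
grip_width: -0.001
grasp_force: 0.0
```

```bash
python3 -c "
from h import *
rel()"
```

```text
t 20.7833 p [ 0.601  -0.0847  0.0923] x ang 107.19 z [ 0.  0. -1.] F [-0.19  0.23 -0.48] w -0.001
axis in tool (mm) [  4.2 -84.6  -0. ]  lever ang est 17.19 F tool [ 0.27 -0.11  0.49]
```

Request:
send_rows(plan=[[[0,0,0,-0.04,0,0,0],[0,0,0,-0.08,0,0,0],[0,0,0,0,0,-0.1,0],[0,0,0,0,0,-0.15,0],[0,0,0,0,0,-0.15,0],[0,0,0,-0.14,0,0,0],[0,0,0,-0.14,0,0,0],[0,0,0,-0.14,0,0,0],[0,0,0,-0.14,0,0,0],[0,0,0,-0.14,0,0,0],[0,0,0,-0.14,0,0,0],[0,0,0,-0.14,0,0,0],[0,0,0,-0.14,0,0,0],[0,0,0,-0.1,0,0,0],[0,0,0,0,0,0,0]]])

```text
clock: 22.03
position: [0.6785, -0.347, 0.1711]
ee_rot: [0.596, 0.803, -0.002, -0.0]
ft_force: [0.3, -1.1, 0.2]
grip_width: -0.003
grasp_force: 0.0
```

```bash
python3 fit.py; python3 - <<'E'
from h import *
rel(); measure()
im=optics.camera("side"); i=optics.camera("top")
a=cv2.resize(im[195:255,250:310,::-1],None,fx=6.5,fy=6.5,interpolation=cv2.INTER_CUBIC)
b=cv2.resize(i[140:200,250:310,::-1],None,fx=6.5,fy=6.5,interpolation=cv2.INTER_CUBIC)
cv2.imwrite("pics/c8.png",np.hstack([a,b]))
E
```

```text
top A [ 0.5206 -0.1054] closed -31.71 res mm 0.95 5
 lever-long deg by far edge [1.  1.3 1.5 1.4 1.6 1.3 1.2 1.4 0.9 1.5 1.2]  long check deg [ 0.9  0.  -0.8 -0.5 -0.3 -0.2 -0.   0.1  0.1  0.  -0.2]
side A [ 0.5191 -0.1043] closed -31.77 res mm 5.06 5
 lever-long deg by far edge [-1.  -1.  -0.3  0.3  0.  -0.3 -0.2  0.   0.2  0.2  0.4]  long check deg [2.8 3.1 0.  0.3 0.2 0.2 0.4 0.4 0.4 0.5 0.6]
t 22.4333 p [ 0.6806 -0.3397  0.1725] x ang 107.26 z [ 0.     0.001 -1.   ] F [-0.06  0.24  0.07] w 0.0
axis in tool (mm) [ 2.714e+02 -8.490e+01  1.000e-01]  lever ang est 17.26 F tool [ 0.25  0.01 -0.07]
top
lever
[23.1 23.4 23.7 24.  24.4 24.3 24.1 23.9 24.4]
long
[22.6 22.8 22.9 23.  23.1 23.2 23.2 23.1 23. ]
closed
[0. 0. 0. 0. 0. 0. 0. 0. 0.]
m1
[0. 0. 0. 0. 0. 0. 0. 0. 0.]
side
lever
[36.3 20.  19.8 20.1 20.3 20.5 20.7 20.4 19.6]
long
[28.5 24.3 24.1 24.2 24.2 24.3 24.3 24.3 24.4]
closed
[-30.6 -30.7 -30.7 -30.8 -30.8 -30.7 -30.7 -30.6   0. ]
m1
[-12.7 -12.5 -12.4 -12.4 -12.4 -12.4 -12.5 -12.6   0. ]
```

View pics/c8.png

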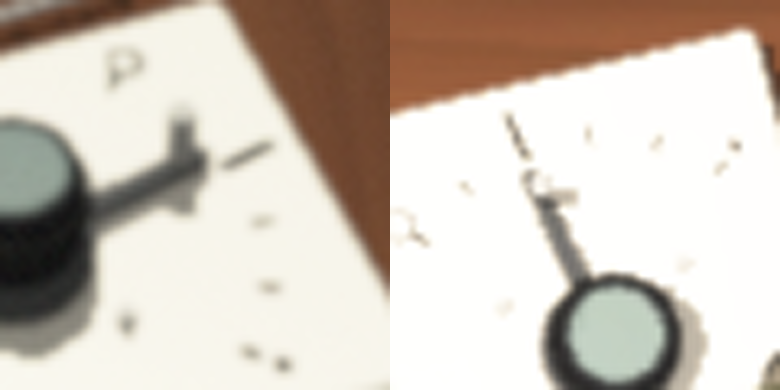

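In the last picture the lever, its pointer at (205,160), and the long mark from (222,165) to (270,145) line up in both views. Top view reads about +1°, side about -0.3°, contact geometry about -0.5°, so it's centred within the measuring error. The arm is clear and the base hasn't moved, so I hand in.

```bash
python3 -c "
from h import *
print(job.hand_in())"
```

```text
the job is handed in; nothing more can be done
None
```

I pushed the lever to its closed stop, then back to the long mark, where my measurements put it within about 1°; the base stayed in place, the arm is clear, and the job is handed in at about 22.5 s.

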